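# Put the vial rack away in the specimen drawer

## Task

Put the wooden vial rack that was left out on the open bench (not the one by the back wall) away in the drawer of the small grey cabinet: lift aside the red-lidded pot or the tin can, whichever (or both) stands in the drawer's way, and leave it standing upright on the bench, pull the drawer right out to its stop, set the rack down flat in the drawer's empty lane, then push the drawer fully shut. Keep the rack level and do not drop it, do not let the cabinet or its drawer touch the pot or the can, knock nothing over, and leave everything else where it is.

Things in the scene. Friction and masses are not known exactly. Their poses are not given: they have to be found in the camera images.
- cabinet: Small grey bench-top cabinet, fixed, 172 deep (x) x 146 wide (y) x 110 high, with one drawer whose plain front panel is as wide as the cabinet. Origin: centre of its underside on the bench; x from drawer front to back, z up. Shut, the drawer's front face is at x = -86; it slides out along -x. A glass dish 100 across, 22 high stands on the rear of its top.
- drawer (a joint): How far the drawer is out, m: 0 shut, 0.130 at its stop (the whole tray then stands in front of the cabinet). May start up to 8 mm ajar. Slides with a light friction of 1.5 to 3 N and stays where it is left.
- handle (a point): Middle of the drawer's bar handle: a level round steel bar, 10 thick, about 75 long between its bends along the cabinet's y, 46 in front of the panel's face, 94 above the bench. Axes as the cabinet's. Behind it the panel ends 108 and the cabinet 110 above the bench.
- lane (a point): Middle of the floor of the empty lane, 22 above the bench, moving with the drawer; axes as the cabinet's. Lane 122 long (x), 54 wide (y), on the drawer's +y side; the rack lies along x, either way round. Side wall and partition rise 13 over the lane floor, rear wall (+x) 26, front panel (-x) 86. The 44 wide lane beside it holds two flat forceps under 10 high.
- rack: Wooden rack with small capped vials, on the open bench left of the cabinet, 48 (x) x 112 (y) x 65 high over the caps; the wood is 34 high: base board 0 to 8, upper board 27 to 32, end boards to 34 above its underside. 0.15 to 0.31 kg. Origin: centre of its underside, z up. Best gripped across its 48 mm at the upper board, in the middle.
- cup: Clear specimen pot with a broad red screw lid, 68 across and 72 high (64 across where it is gripped), closed. Origin: centre of its underside, z up. Cup or can, now and then both, stands in the drawer's way.
- can: Plain open tin can, 66 across, 83 high, light. Origin: centre of its underside, z up. Cup or can, now and then both, stands in the drawer's way.
- small_beaker: Small glass beaker, 43 x 48 across, 50 high; a bystander. Origin: centre of its underside.
- pin_board_2: Pile of flat wooden boards, about 136 (x) x 178 (y), top 33 above the bench, with a white tube rack on it; fixed, a bystander. Origin: its middle.
- pin_board_5: Pile of flat wooden boards at the left front, about 150 (x) x 170 (y), top 50 above the bench, with a white dish lid on it; fixed, a bystander. Origin: its middle.
- swan_neck_lamp: Fixed swan-neck lamp. From its origin (99 below the bench top) the clamp stands at x -115, y +113 mm; the neck rises there, arches over x -20, y +10 at 225 above the bench and comes down to its head at x +120, y -105, 50 to 145 above the bench. Keep the arm and gripper clear of it.
- magnifier_lamp: Fixed magnifier lamp. Origin on the bench; its arm runs level 325 to 360 above the bench from x +120, y +280 to x -40, y -215 mm, above the back of the cabinet. Keep the arm and gripper clear of it.
- dish: Flat glass petri dish with pale filling, 100 across, 18 high; a bystander. Origin: centre of its underside.
Not all that is in view belongs to the job. Leave any pink look-alike of the rack alone. Leave any blue look-alike of the can alone.

How it is judged:
On the way, in this order (a step that is already met when the one before it is completed fails the run):
1. the drawer has been pulled out to its stop (value of joint drawer above 0.126 m), for 0.2 s.
2. the rack stands in the empty lane of the pulled-out drawer, let go (value of joint drawer above 0.1 m and x of rack in the frame of lane between -0.01 and 0.01 m and y of rack in the frame of lane between -0.007 and 0.007 m and z of rack in the frame of lane between -0.005 and 0.005 m and angle between rack's own z axis and vertical below 0.08 rad and contact force between the fingers and rack below 0.05 N), for 0.2 s.
At the end, for the whole second after the job is handed in: The drawer is shut to within 5 mm; the rack stands level (within 4.5 degrees) on the floor of the lane, its middle within 10 mm along and 7 mm across of the lane's middle and within 5 mm of its height; pot and can stand upright and at rest on the bench itself (value of joint drawer below 0.005 m and x of rack in the frame of lane between -0.01 and 0.01 m and y of rack in the frame of lane between -0.007 and 0.007 m and z of rack in the frame of lane between -0.005 and 0.005 m and angle between rack's own z axis and vertical below 0.08 rad and linear speed of each of rack, cup, can below 0.02 m/s and height (world z) of cup between -0.006 and 0.008 m and angle between each of cup, can's own z axis and vertical below 0.1 rad and height (world z) of can between -0.006 and 0.008 m); the robot touches nothing.
It fails at once if the cabinet or its drawer touches or pushes the pot or the can (contact force between cabinet and cup above 0.5 N or contact force between cabinet and can above 0.5 N).
It fails at once if the pot, the can or the beaker is tipped over (angle between any of cup, can, small_beaker's own z axis and vertical above 0.5 rad).
It fails at once if the rack is tilted by more than 25 degrees (angle between rack's own z axis and vertical above 0.44 rad).
It fails at once if the rack falls or is thrown: it moves faster than 0.6 m/s with no finger on it (linear speed of rack above 0.6 m/s and contact force between the fingers and rack below 0.01 N).
It fails at once if the beaker or the petri dish is shifted by more than 30 mm (distance of any of small_beaker, dish from where it was at the start of the episode above 0.03 m).
It also fails if it takes over 72 s, if anything falls off the work surface, if the arm or the gripper's body presses on something with over 40 N, if the wrist force passes 120 N, or if a joint passes its speed limit or range.

## Robot

A 7-joint arm with a two-finger parallel gripper is mounted at the origin on a cart in front of the work surface, level with it; the furniture and walls round the work are solid. World frame = base frame: x ahead of the robot, y to its left, z up, the work surface at z = 0. Lengths are in m, angles in rad, forces in N, time in s.
With the tool pointing down it reaches from about 0.4 to 0.85 m from the base axis. Payload 10.4 kg.
Tool frame: the origin (TCP) lies at the very end of the fingers, on their centre line; the grasp point (between the pads) lies 19 mm behind it; z points along the fingers, y is the line along which they close (so a half turn about z gives the same grasp; the last joint's range is limited). The gripper opens to 87 mm and grips with 3 to 60 N. Pads are 19 mm wide; open, the fingers measure 117 mm over their backs; the gripper's body (75 mm by 190 mm) begins 51 mm behind the grasp point.
Start: joints at [-0.023, 0.332, -0.065, 1.46, 0.022, 1.35, -0.088], TCP at [0.625, 0, 0.198] pointing down, gripper open.
Joint ranges: [-2.6, 2.6], [-0.5, 2.12], [-1.47, 1.34], [0.16, 2.42], [-1.27, 4.41], [0.06, 2.06], [-2.6, 2.6]. Speed limits (rad/s): [2.22, 2.22, 2.79, 2.79, 3.14, 3.14, 3.14].

## Interface

Orientations are given as a unit quaternion [x, y, z, w].
In Python, from bench import read_state, cams, workorder gives the robot as it stands.
- The arm moves only by the shell command python3 -m crank 'ROWS' [FORCE]. ROWS is text: rows parted by semicolons, each of 5 numbers parted by spaces: the shift along the tool's x, y, z scaled (see below), then the turn about the tool's z scaled (see below), then the opening, from -1 (shut) to 1 (fully open). In form: dx dy dz yaw jaw; .... A call has 1 to 10 rows; each row shifts and turns the commanded pose from where the row before left it, along the tool's axes as they then stand; what a row does not reach is not made up. The controller multiplies each number of a shift by 200 mm and each number of a turn by 90 degrees. A row lasts 1/10 s, in which the tool goes at most 50 mm and 8.59 degrees, less where a joint would pass 70% of its speed; a pose out of reach is approached as far as the arm can. A call with a number of a shift or a turn outside -1 to 1 is refused whole. A call with a gripper value outside its range is refused whole. The fingers move at their own pace and stop on an object; FORCE is the grip in N (left out, the last holds). Time passes only in rows, so rows that do not move let the fingers close. It gives the time, the measured TCP pose, the force, the opening and the grip force at its end, in the units of the state.
- read_state(): the state, without advancing time (a new reading comes with each control period).
- cams.camera(name): name is "scene" or "side" or "wrist"; returns a dict with "img" (480x640x3 uint8, blue, green, red), "K" (3x3 intrinsics, pixels), "xyz" and "attitude" of the camera in the world; the wrist camera has in their place "mount" (4x4, takes a point from camera to tool coordinates, whose origin is the TCP and whose axes are the flange's). Camera axes: x right, y down, z forward; pixel columns grow to the right and rows downward; lengths in m; the calibration is good to about 2 mm. A picture is of the moment at which its call begins: read the wrist's pose just before it. There is no depth.
- workorder.close_job(): hands the job in; it is judged then, once.
The state is a dict: "time": time; "joint_positions": joint angles; "joint_vel": joint speeds; "joint_torque": joint torques, N m; "ee_pos": TCP position; "eef_rot": TCP orientation; "ft_force": force on the tool from outside, world axes, zero at the start; "torque": the same for the moment, N m; "width": finger opening in m; "grip_force": force on a finger pad.
Only numpy, scipy, OpenCV 4.12 (cv2) and the standard library are available. Lean on these libraries where they do the work, as an engineer would, in place of code of your own. Each camera call takes 0.05 s, during which the arm holds its last target. There are 200 camera calls.

## Working session

There is one attempt and no reset: what is moved stays moved. The work goes in short steps, Python scripts to look and compute and a shell command to move; the robot and the scene stay as the last step left them, time stands still between calls to the robot, and variables do not carry over. Pictures are saved under pics/ and viewed, at most 10 in all, crops included, and the job is handed in when it is done.

```bash
ls; mkdir -p pics
python3 - <<'E'
from bench import read_state,cams
import cv2,numpy as np
s=read_state();print(s)
for n in("scene","side"):
    c=cams.camera(n);cv2.imwrite(f"pics/{n}0.png",c["img"]);print(n,c["K"],c["xyz"],c["attitude"])
    np.savez(f"pics/{n}0.npz",K=c["K"],xyz=c["xyz"],att=c["attitude"])
c=cams.camera("wrist");cv2.imwrite("pics/wrist0.png",c["img"]);print(c["K"],c["mount"])
E
```

```text
pics
{'time': 0.0, 'joint_positions': array([-0.02260019,  0.33285941, -0.06469085,  1.46093181,  0.02161578,
        1.3499257 , -0.08851248]), 'joint_vel': array([-1.86923356e-03, -6.94076093e-04,  8.79349169e-05,  2.84248993e-04,
       -3.43348580e-04,  2.00470728e-04, -3.80064059e-05]), 'joint_torque': array([-2.65851901e-03, -6.23253536e+01,  2.25104531e-02, -3.89901102e+01,
       -6.15888624e-02,  3.95054219e-02,  3.88717990e-05]), 'ee_pos': array([ 6.24572382e-01, -1.95198362e-05,  1.96766283e-01]), 'eef_rot': array([ 7.07105430e-01,  7.07107772e-01, -5.34409778e-04, -4.73732180e-04]), 'ft_force': array([-1.14298741, -0.25249054,  0.38784124]), 'torque': array([ 0.00099095,  0.02424638, -0.02347703]), 'grip_force': 0.0, 'width': 0.08694563763676776}
scene [[523.44841169   0.         327.75242508]
 [  0.         523.44841169 239.76076856]
 [  0.           0.           1.        ]] [-0.08969869 -0.64023499  0.81974576] [ 0.84647196 -0.30529493  0.14832921 -0.41021783]
side [[511.66018348   0.         319.5120151 ]
 [  0.         511.66018348 233.62744177]
 [  0.           0.           1.        ]] [ 0.72787736 -0.54365223  1.08141641] [ 0.95047579  0.13194763 -0.03964872 -0.27859213]
[[396.61009297   0.         321.22214536]
 [  0.         396.61009297 240.35328646]
 [  0.           0.           1.        ]] [[-7.76943906e-04 -9.53397633e-01 -3.01715678e-01  8.47076898e-02]
 [ 9.99998985e-01 -1.10115945e-03  9.04492935e-04 -1.71660904e-03]
 [-1.19457849e-03 -3.01714668e-01  9.53397520e-01 -1.87647544e-01]
 [ 0.00000000e+00  0.00000000e+00  0.00000000e+00  1.00000000e+00]]
```

View pictures.

View pics/scene0.png

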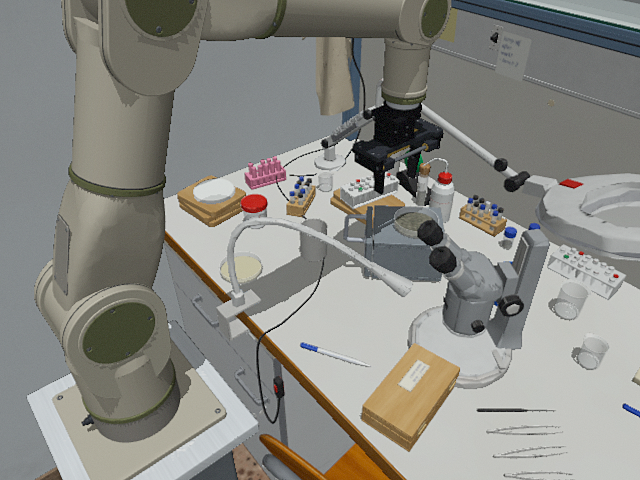

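View pics/side0.png

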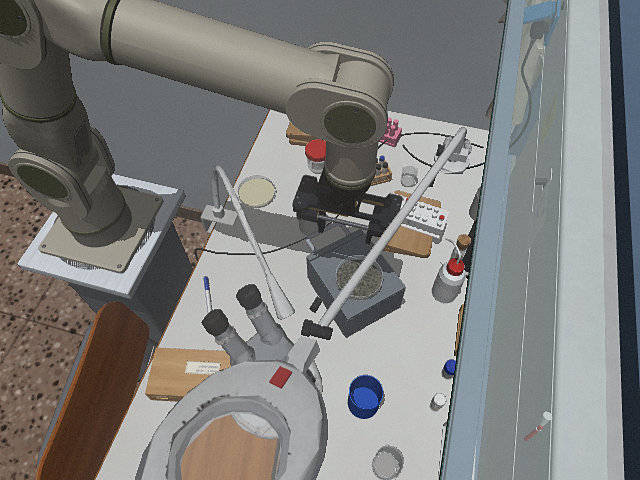

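Run:
```python
import cv2,numpy as np
a=cv2.imread("pics/scene0.png")[140:300,170:470];b=cv2.imread("pics/side0.png")[110:350,190:470]
A=cv2.resize(a,None,fx=2.6,fy=2.6,interpolation=2)
cv2.imwrite("pics/cs.png",A);print(A.shape)
B=cv2.resize(b,None,fx=2.5,fy=2.5,interpolation=2);cv2.imwrite("pics/cb.png",B);print(B.shape)
```

```text
(416, 780, 3)
(600, 700, 3)
```

View pics/wrist0.png

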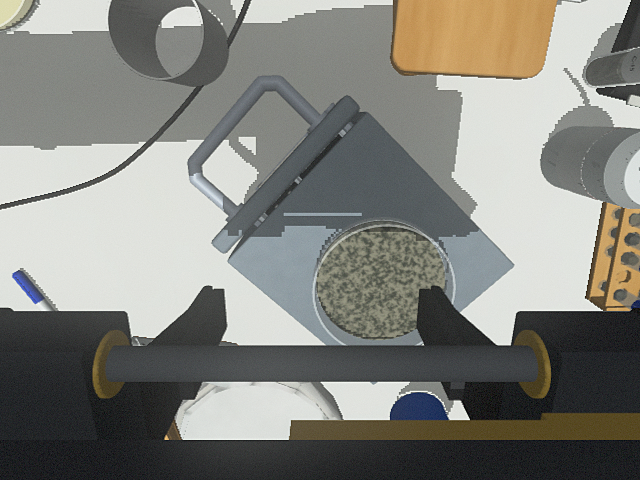

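View pics/cs.png

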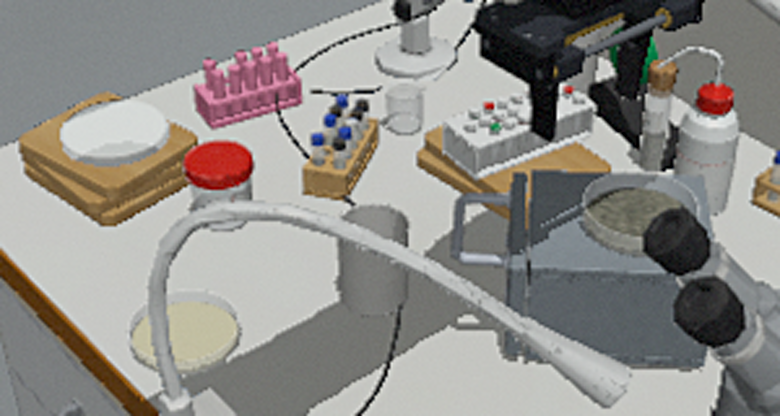

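The wrist view shows the can at about (165,40), the handle bar from (194,168) to (266,82), the panel front edge from (216,245) to (345,97), and the dish on the cabinet. In the scene crop the wooden rack with blue and black caps is at about (340,160). Its look-alikes are the pink rack (248,85), the white rack (515,130) and the wooden one by the back wall (770,180). By the description I take the one at scene pixel (300,197).

```bash
cat > h.py <<'E'
import numpy as np,cv2
from scipy.spatial.transform import Rotation as R
def fixed(n):
    d=np.load(f"pics/{n}0.npz");return d["K"],d["xyz"],R.from_quat(d["att"]).as_matrix()
def wrist(K,M,p,q):
    T=R.from_quat(q).as_matrix();M=np.array(M);return np.array(K),np.array(p)+T@M[:3,3],T@M[:3,:3]
def ray(c,uv):
    K,o,A=c;d=A@np.linalg.solve(K,[uv[0],uv[1],1.]);return o,d/np.linalg.norm(d)
def atz(c,uv,z):
    o,d=ray(c,uv);return o+d*(z-o[2])/d[2]
def proj(c,P):
    K,o,A=c;p=K@(A.T@(np.array(P)-o));return p[:2]/p[2]
def tri(*cu):
    S=np.zeros((3,3));b=np.zeros(3)
    for c,uv in cu:
        o,d=ray(c,uv);m=np.eye(3)-np.outer(d,d);S+=m;b+=m@o
    x=np.linalg.solve(S,b);return x,[np.round(proj(c,x)-uv,1) for c,uv in cu]
def snap(tag):
    from bench import read_state,cams
    s=read_state();c=cams.camera("wrist");cv2.imwrite(f"pics/{tag}.png",c["img"])
    np.savez(f"pics/{tag}.npz",K=c["K"],M=c["mount"],p=s["ee_pos"],q=s["eef_rot"]);return s
def w(tag):
    d=np.load(f"pics/{tag}.npz");return wrist(d["K"],d["M"],d["p"],d["q"])
E
python3 - <<'E'
from h import *
np.set_printoptions(precision=4,suppress=True)
s,d=fixed("scene"),fixed("side")
from bench import read_state
K=[[396.61,0,321.22],[0,396.61,240.35],[0,0,1]]
M=[[-7.76943906e-04,-9.53397633e-01,-3.01715678e-01,8.47076898e-02],[ 9.99998985e-01,-1.10115945e-03,9.04492935e-04,-1.71660904e-03],[-1.19457849e-03,-3.01714668e-01,9.53397520e-01,-1.87647544e-01],[0,0,0,1]]
st=read_state();np.savez("pics/wrist0.npz",K=K,M=M,p=[.62457,-.00002,.19677],q=st["eef_rot"])
W=w("wrist0")
print("lamp head",tri((s,(407,290)),(d,(287,315))))
print("lamp arch top",tri((s,(232,228)),(d,(218,170))))
print("clamp",tri((s,(237,295)),(d,(215,212))))
for n,uv,z in [("hb1",(194,168),.094),("hb2",(266,82),.094),("pf1",(216,245),.108),("pf2",(345,97),.108),("c1",(364,112),.11),("c2",(513,265),.11),("c3",(229,260),.11),("can top",(152,30),.083),("can base",(194,46),0)]: print(n,atz(W,uv,z))
print("handle tri",tri((W,(230,125)),(s,(347,227))))
for n,uv,z in [("pot lid",(254,202),.072),("rack a",(298,213),0),("rack b",(290,212),0),("rackfront",(303,215),0),("canbase",(313,257),0),("beaker",(325,188),0),("pinkrack",(265,185),0),("dish",(241,268),0)]: print(n,atz(s,uv,z))
E
```

```text
lamp head (array([ 0.5387, -0.1382,  0.0676]), [array([-0.8, -0.7]), array([-0.,  1.])])
lamp arch top (array([0.2982, 0.1181, 0.1871]), [array([2.5, 2.5]), array([-0.4, -3.1])])
clamp (array([0.2735, 0.0943, 0.0383]), [array([1.1, 1.1]), array([-0.1, -1.4])])
hb1 [0.5307 0.048  0.094 ]
hb2 [0.5855 0.1061 0.094 ]
pf1 [ 0.5458 -0.0063  0.108 ]
pf2 [0.6387 0.0958 0.108 ]
c1 [0.6513 0.0864 0.11  ]
c2 [ 0.765  -0.0214  0.11  ]
c3 [ 0.555  -0.0173  0.11  ]
can top [0.5076 0.14   0.083 ]
can base [ 0.5112  0.1425 -0.    ]
handle tri (array([0.5606, 0.0764, 0.095 ]), [array([2.2, 2.3]), array([-0.9, -0.2])])
pot lid [0.4704 0.3272 0.072 ]
rack a [0.5867 0.3001 0.    ]
rack b [0.5728 0.3177 0.    ]
rackfront [0.5915 0.2841 0.    ]
canbase [0.5034 0.1298 0.    ]
beaker [0.7222 0.3499 0.    ]
pinkrack [0.5978 0.4739 0.    ]
dish [0.3471 0.2069 0.    ]
```

View pics/cb.png

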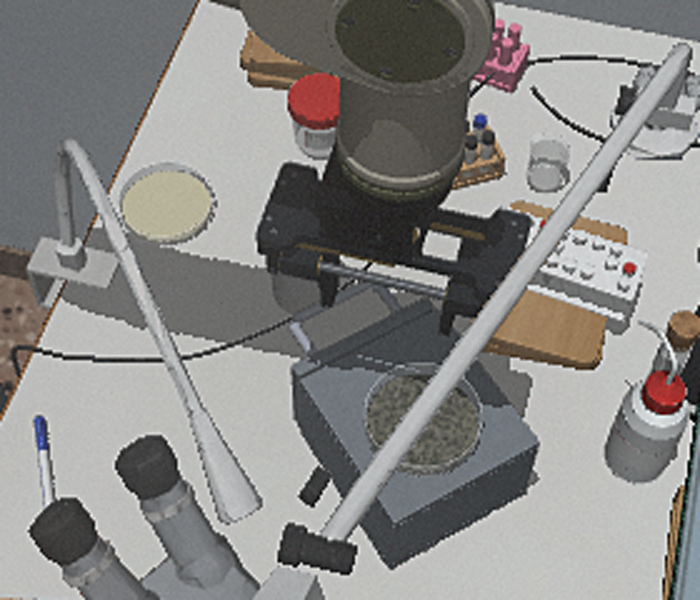

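The side crop confirms it: the lamp runs from (75,245) to (240,510), the pot is at (318,110), the rack at (480,160), and the arm hides the can. The can stands squarely in front of the handle. I'll move the wrist camera over the rack and pot.

```bash
python3 -m crank '0.2 -0.1 -0.08 0 1;0.2 -0.1 -0.08 0 1;0.2 -0.1 -0.08 0 1;0.2 -0.1 -0.08 0 1;0.2 -0.1 -0.08 0 1;0 0 0 0 1;0 0 0 0 1'; python3 -c "
from h import *
s=snap('w1');print(s['ee_pos'],s['eef_rot'])"
```

```text
time: 0.85
ee_pos: [0.5246, 0.201, 0.2778]
eef_rot: [0.706, 0.708, 0.0, 0.0]
ft_force: [-0.7, -0.5, -0.5]
width: 0.0871
grip_force: 0.0
[0.52464891 0.20099548 0.27781148] [7.06231929e-01 7.07980469e-01 2.71700454e-04 2.07789272e-04]
```

View pics/w1.png

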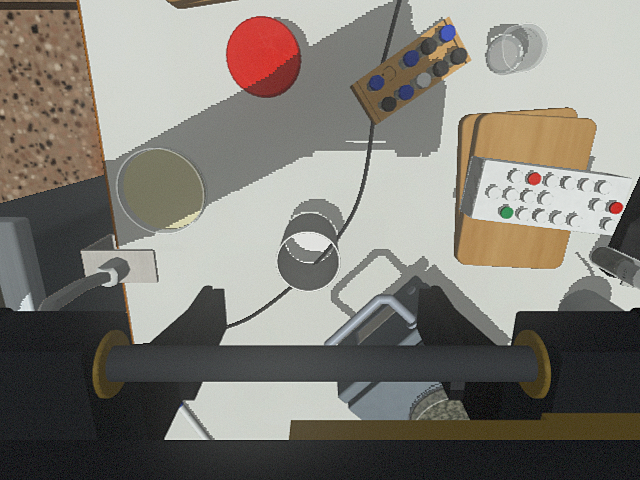

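View w1: the rack (wood ends, blue and black caps) has top corners at about (351,88), (378,124), (471,58) and (446,18). The pot lid is at (264,56), the can rim at (309,262), the dish at (161,190) and the beaker at (510,48). This close view confirms the choice of rack.

Run:
```python
from h import *
np.set_printoptions(precision=4,suppress=True)
W0,W=w("wrist0"),w("w1");s=fixed("scene")
print("can rim",tri((W,(309,262)),(W0,(152,30))), atz(W,(309,262),.083), tri((W,(309,262)),(s,(314,228))))
print("lid",atz(W,(264,56),.072),tri((W,(264,56)),(s,(254,203))))
c=[atz(W,p,.034) for p in [(351,88),(378,124),(471,58),(446,18)]]
m=sum(c)/4;print("rack",m,c);
a=(c[2]+c[3]-c[0]-c[1])/2;b=(c[3]-c[0]+c[2]-c[1]);print("long",np.linalg.norm(a),np.degrees(np.arctan2(a[1],a[0])),"wid",np.linalg.norm(c[0]-c[1]),np.linalg.norm(c[2]-c[3]))
print("rack tri, left-low corner", tri((W,(351,88)),(s,(170+305/2.6,140+163/2.6))))
for n,uv,z in [("dish",(161,190),.018),("beaker",(515,48),.025),("pin2 corner",(458,264),.033),("pin2",(458,125),.033)]:print(n,atz(W,uv,z))
for q,z in [((.4436,.225,.083),0)]: print(proj(W,q))
# edge check of can
for t in (0,90,180,270):
  P=np.array([.51+.033*np.cos(np.radians(t)),.141+.033*np.sin(np.radians(t)),.083]);print(t,proj(W,P),proj(W0,P))
```

```text
can rim (array([0.5096, 0.1406, 0.0839]), [array([-1.4,  0.9]), array([ 2.2, -1.4])]) [0.511  0.1413 0.083 ] (array([0.5125, 0.1384, 0.0782]), [array([1.6, 1. ]), array([-0.8,  0.2])])
lid [0.4714 0.3365 0.072 ] (array([0.4723, 0.336 , 0.0639]), [array([2.3, 1.8]), array([-1. , -0.1])])
rack [0.6133 0.326  0.034 ] [array([0.5537, 0.3118, 0.034 ]), array([0.5827, 0.2767, 0.034 ]), array([0.6726, 0.34  , 0.034 ]), array([0.6442, 0.3755, 0.034 ])]
long 0.1103206836497538 35.11951496722255 wid 0.04557481280931343 0.045409479946588976
rack tri, left-low corner (array([0.556 , 0.3095, 0.0417]), [array([2.8, 2. ]), array([-1.3,  0.1])])
dish [0.3414 0.204  0.018 ]
beaker [0.7192 0.3505 0.025 ]
pin2 corner [0.6832 0.1201 0.033 ]
pin2 [0.6668 0.2758 0.033 ]
[238.5191 180.6836]
0 [340.1023 262.3074] [203.6654  28.28  ]
90 [307.7746 231.4972] [148.8752 -27.7035]
180 [275.982  262.2481] [106.8545  28.3583]
270 [308.3086 291.5932] [161.1904  80.3617]
```

```bash
cat > go.py <<'E'
import sys;from h import *
from bench import read_state
s=read_state();A=R.from_quat(s["eef_rot"]).as_matrix()
d=A.T@(np.array([float(v) for v in sys.argv[1:4]])-s["ee_pos"])/.2
ya=np.degrees(np.arctan2(A[1,1],A[0,1]))
print("pos",s["ee_pos"].round(4),"units",d.round(3),"min rows",np.linalg.norm(d)/.25,"tool-y angle",ya.round(1),"tilt",np.degrees(np.arccos(-A[2,2])).round(2),"F",s["ft_force"].round(1),"w",s["width"].round(4),"t",s["time"])
if len(sys.argv)>4:
    e=(ya-float(sys.argv[4])+90)%180-90;print("yaw units",e/90,"rows",abs(e)/8.59)
E
python3 -m crank '0 0 0.12 0.095 1;0 0 0.12 0.095 1;0 0 0.12 0.095 1;0 0 0.12 0.095 1;0 0 0.12 0.095 1;0 0 0 0 1;0 0 0 0 1'|head -2; python3 go.py .511 .141 .06 -42.8
```

```text
time: 1.6
ee_pos: [0.5253, 0.1989, 0.1576]Traceback (most recent call last):
  File "go.py", line 6, in <module>
    print("pos",s["ee_pos"].round(4),"units",d.round(3),"min rows",np.linalg.norm(d)/.25,"tool-y angle",ya.round(1),"tilt",np.degrees(np.arccos(-A[2,2])).round(2),"F",s["ft_force"].round(1),"w",s["width"].round(4),"t",s["time"])
                                                                                                                                                                                                  ^^^^^^^^^^^^^^^^
AttributeError: 'float' object has no attribute 'round'
```

```bash
sed -i 's/s\["width"\].round(4)/round(s["width"],4)/' go.py; python3 go.py .511 .141 .055 -42.8
```

```text
pos [0.5253 0.1989 0.1576] units [-0.261  0.143  0.513] min rows 2.372958974074543 tool-y angle -42.6 tilt 0.06 F [-0.  -0.2  0.5] w 0.0872 t 1.6
yaw units 0.002447969854408585 rows 0.02564811256074187
```

```bash
python3 -m crank '-0.13 0.07 0 0 1;-0.131 0.073 0 0 1;0 0 0.13 0 1;0 0 0.13 0 1;0 0 0.13 0 1;0 0 0.12 0 1;0 0 0 0 1;0 0 0 0 -1;0 0 0 0 -1;0 0 0 0 -1' 10; python3 go.py .511 .141 .055 -42.8
```

```text
time: 2.6
ee_pos: [0.5117, 0.1426, 0.0572]
eef_rot: [0.916, 0.401, 0.001, 0.0]
ft_force: [0.5, 0.7, -1.0]
width: 0.0706
grip_force: 0.0
pos [0.5117 0.1426 0.0572] units [-0.008  0.003  0.011] min rows 0.05641944104300779 tool-y angle -42.7 tilt 0.15 F [ 0.5  0.7 -1. ] w 0.0706 t 2.6
yaw units 0.0009309723183689142 rows 0.009754075512596308
```

```bash
python3 -m crank '0 0 0 0 -1;0 0 0 0 -1;0 0 0 0 -1;0 0 0 0 -1' 10|tail -2;  python3 -m crank '0 0 -0.1 0 -1;0 0 -0.2 0 -1;0 0 -0.25 0 -1;0 0 -0.1 0 -1;0 0 0 0 -1;0 0 0 0 -1'|tail -2; python3 go.py .435 .24 .185 -42.8
```

```text
width: 0.0649
grip_force: 10.0
width: 0.0645
grip_force: 10.1
pos [0.5102 0.1422 0.1851] units [ 0.104 -0.608  0.   ] min rows 2.467227818311625 tool-y angle -42.7 tilt 0.02 F [ 0.4 -0.8 -1.5] w 0.0645 t 3.6
yaw units 0.0006821491744304353 rows 0.007147080989375923
```

```bash
python3 -m crank '0.02 -0.12 0 0 -1;0.04 -0.2 0 0 -1;0.04 -0.2 0 0 -1;0.004 -0.088 0 0 -1;0 0 0.2 0 -1;0 0 0.2 0 -1;0 0 0.15 0 -1;0 0 0.05 0 -1;0 0 0.02 0 -1;0 0 0 0 -1'|tail -2; python3 go.py .435 .24 .0575 -42.8
```

```text
width: 0.0648
grip_force: 10.2
pos [0.4356 0.2402 0.0618] units [-0.003 -0.001  0.021] min rows 0.08631203974296313 tool-y angle -42.8 tilt 0.0 F [-0.8 -0.9 -0.4] w 0.0648 t 4.6
yaw units 0.000513855880507208 rows 0.005383821798096475
```

Lower the last bit, release, and rise.

```bash
python3 -m crank '0 0 0.015 0 -1;0 0 0.008 0 -1;0 0 0 0 -1;0 0 0 0 1;0 0 0 0 1;0 0 0 0 1;0 0 0 0 1;0 0 0 0 1'|tail -4; python3 -m crank '0 0 -0.15 0 1;0 0 -0.2 0 1;0 0 -0.25 0 1;0 0 -0.15 0 1'|head -2; python3 go.py .51 .14 .17 -42.8
```

```text
eef_rot: [0.916, 0.401, 0.0, 0.0]
ft_force: [-0.3, 0.1, 0.3]
width: 0.0859
grip_force: 0.0
time: 5.8
ee_pos: [0.4361, 0.2406, 0.2107]
pos [0.4361 0.2406 0.2107] units [-0.12   0.612  0.204] min rows 2.6257102899375546 tool-y angle -42.7 tilt 0.21 F [-0.3  0.5  0.3] w 0.0871 t 5.8
yaw units 0.0006402195679596742 rows 0.006707771957668298
```

```bash
python3 go.py .558 .077 .17 -42.8;  python3 -m crank '-0.03 0.2 0.05 0 -0.1;-0.035 0.24 0.05 0 -0.1;-0.035 0.24 0.05 0 -0.1;-0.035 0.24 0.05 0 -0.1;0 0.09 0 0 -0.1;0 0 0 0 -0.1;0 0 0 0 -0.1'; python3 go.py .558 .077 .08 -42.8
python3 -c "
from h import *
snap('w2')
from bench import cams
cv2.imwrite('pics/s2.png',cams.camera('scene')['img'])"
```

```text
pos [0.4361 0.2406 0.2107] units [-0.188  1.003  0.204] min rows 4.160674829969979 tool-y angle -42.7 tilt 0.21 F [-0.3  0.5  0.3] w 0.0871 t 5.8
yaw units 0.0006402195679596742 rows 0.006707771957668298
time: 6.5
ee_pos: [0.5651, 0.0841, 0.167]
eef_rot: [0.916, 0.401, -0.0, -0.0]
ft_force: [-0.3, 0.5, 0.2]
width: 0.042
grip_force: 0.0
pos [0.5651 0.0841 0.167 ] units [-0.051 -0.002  0.435] min rows 1.7508234310717172 tool-y angle -42.7 tilt 0.04 F [-0.3  0.5  0.2] w 0.042 t 6.5
yaw units 0.0008949025729025253 rows 0.009376161997814584
```

```bash
python3 -m crank '-0.051 -0.002 0.1 0 -0.1;0 0 0.12 0 -0.1;0 0 0.1 0 -0.1;0 0 0.05 0 -0.1;0 0 0.05 0 -0.1;0 0 0 0 -0.1'|sed -n 2,4p; python3 go.py .558 .077 .08 -42.8
```

```text
ee_pos: [0.5576, 0.0764, 0.0823]
eef_rot: [0.916, 0.401, -0.0, -0.0]
ft_force: [-0.3, 0.2, -0.7]
pos [0.5576 0.0764 0.0823] units [ 0.003 -0.001  0.012] min rows 0.0484816452471791 tool-y angle -42.7 tilt 0.06 F [-0.3  0.2 -0.7] w 0.0388 t 7.2
yaw units 0.0011429177839981245 rows 0.01197469156691865
```

```bash
python3 -m crank '0 0 0 0 -1;0 0 0 0 -1;0 0 0 0 -1;0 0 0 0 -1;0 0 0 0 -1' 25|tail -3; python3 -m crank '0 -0.02 0 0 -1;0 -0.05 0 0 -1;0 -0.1 0 0 -1;0 -0.1 0 0 -1;0 -0.1 0 0 -1;0 -0.1 0 0 -1'; python3 go.py .463 .165 .08 -42.8
```

```text
ft_force: [1.0, 0.2, -0.3]
width: 0.0069
grip_force: 0.0
time: 8.3
ee_pos: [0.4879, 0.1408, 0.083]
eef_rot: [0.916, 0.401, 0.0, -0.0]
ft_force: [-0.3, 0.3, 0.0]
width: 0.0001
grip_force: 0.0
pos [0.4879 0.1408 0.083 ] units [ 0.004 -0.173  0.015] min rows 0.6963115210725485 tool-y angle -42.7 tilt 0.0 F [-0.3  0.3  0. ] w 0.0001 t 8.3
yaw units 0.0009595457978066849 rows 0.010053448405425103
```

```bash
python3 -c "
from h import *
snap('w3')
from bench import cams
a=cams.camera('scene')['img'];b=cams.camera('side')['img']
cv2.imwrite('pics/s3.png',a)
A=cv2.resize(a[150:300,210:470],(780,450),interpolation=2)
cv2.imwrite('pics/w3c.png',cv2.vconcat([cv2.resize(cv2.imread('pics/w3.png'),(400,300)),cv2.resize(cv2.imread('pics/w2.png'),(400,300))]))
cv2.imwrite('pics/m3.png',cv2.hconcat([cv2.imread('pics/w3c.png'),cv2.resize(a[150:300,240:440],(400,300),interpolation=2).repeat(2,0)[::2] if 0 else cv2.vconcat([cv2.resize(a[150:300,240:440],(400,300),interpolation=2),cv2.resize(b[130:330,220:487],(400,300),interpolation=2)])]))
"
```

```text
(no output)
```

View pics/m3.png

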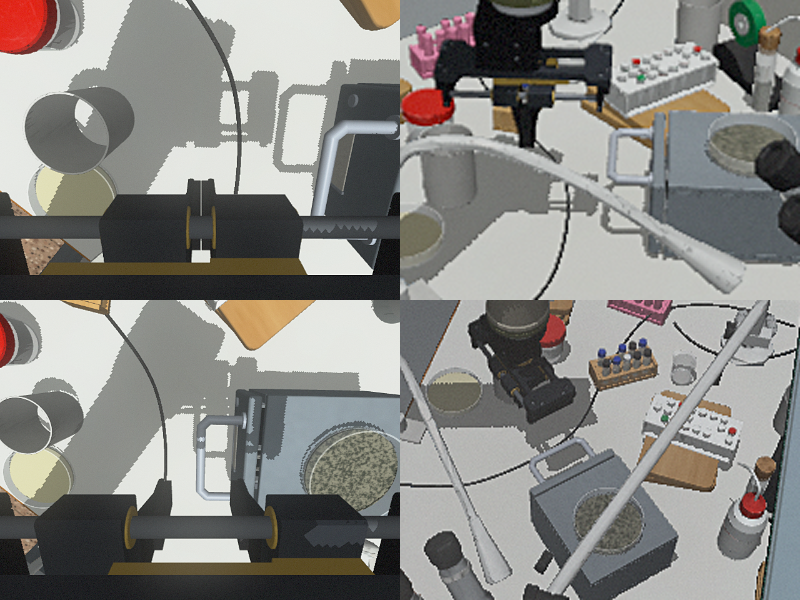

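Composite view: the drawer is still shut and the handle intact, with the can upright by the dish. In w2 (lower left) the bar lies at full-image u≈325, v≈200 to 312. I'll triangulate the bar afresh.

Run:
```python
from h import *
np.set_printoptions(precision=4,suppress=True)
W0,W2,W3=w("wrist0"),w("w2"),w("w3");s=fixed("scene")
# line: bend near (+lat) end: w2 (202/.625,(420-300)/.625), w3 (334/.625,127/.625), w0 (266,82)
print(tri((W2,(204/.625,121/.625)),(W3,(336/.625,128/.625)),(W0,(268,82))))
print(tri((W2,(203/.625,194/.625)),(W0,(194,168))), tri((W2,(203/.625,194/.625)),(W3,(319/.625,214/.625))))
for P in [(.5307,.048,.094),(.5855,.1061,.094)]: print(proj(W2,P)*.625+[0,300],proj(W3,P)*.625)
d=np.load("pics/w2.npz");print(d["p"],W2[1])
```

```text
(array([0.5881, 0.107 , 0.0927]), [array([-0.1,  1.3]), array([-1.2,  1.8]), array([ 2.1, -1.4])])
(array([0.5338, 0.0493, 0.1048]), [array([ 0.3, -0.3]), array([-0.4, -0. ])]) (array([0.534, 0.048, 0.09 ]), [array([ 1.4, -8.6]), array([-1. , 12.3])])
[201.8905 491.8995] [317.3046 226.8175]
[202.7265 424.3209] [333.8381 132.8229]
[0.5651 0.0841 0.167 ] [0.6201 0.1466 0.3546]
```

The bar is where I thought, (0.560, 0.077, 0.093), so the tips must have been too shallow and slipped off it. I'll go back and grip at the true grasp point, with TCP z about 0.074.

```bash
python3 -m crank '0 0 -0.15 0 -0.1;0 0.03 -0.2 0 -0.1;0 0.22 0 0 -0.1;0 0.22 0 0 -0.1;0 0 0 0 -0.1;0 0 0 0 -0.1'|sed -n 2p; python3 go.py .560 .077 .074 -42.8
```

```text
ee_pos: [0.5587, 0.0745, 0.1525]
pos [0.5587 0.0745 0.1525] units [ 0.014 -0.004  0.393] min rows 1.5716378863824032 tool-y angle -42.9 tilt 0.04 F [0.4 1.1 0.3] w 0.0366 t 9.05
yaw units -0.0011801539441558854 rows 0.012364825957395773
```

```bash
python3 -m crank '0.014 -0.004 0.13 0 -0.1;0 0 0.12 0 -0.1;0 0 0.08 0 -0.1;0 0 0.06 0 -0.1;0 0 0 0 -0.1'|sed -n 2,4p; python3 -m crank '0 0 0 0 -1;0 0 0 0 -1;0 0 0 0 -1;0 0 0 0 -1;0 0 0 0 -1' 25;  python3 go.py .560 .077 .074 -42.8
```

```text
ee_pos: [0.5582, 0.079, 0.0735]
eef_rot: [0.916, 0.401, -0.001, -0.0]
ft_force: [0.1, -0.2, 0.7]
time: 10.05
ee_pos: [0.5597, 0.0786, 0.0753]
eef_rot: [0.916, 0.401, 0.0, 0.0]
ft_force: [-0.4, -0.3, -0.0]
width: 0.007
grip_force: 0.0
pos [0.5597 0.0786 0.0753] units [-0.005  0.006  0.006] min rows 0.04074067007781548 tool-y angle -42.8 tilt 0.03 F [-0.4 -0.3 -0. ] w 0.007 t 10.05
yaw units 0.0005328435862294454 rows 0.005582761671786971
```

```bash
python3 -m crank '0 0 0 0 -1;0 0 0 0 -1' | tail -2; python3 -c "
from h import *
s=snap('w4')
from bench import cams
a=cams.camera('scene')['img'];b=cams.camera('side')['img']
r=lambda i,y,x,h:cv2.resize(i[y:y+h,x:x+h*4//3],(400,300),interpolation=2)
cv2.imwrite('pics/m4.png',cv2.vconcat([cv2.hconcat([r(cv2.imread('pics/w4.png'),0,0,480),r(cv2.imread('pics/w4.png'),120,200,180)]),cv2.hconcat([r(a,180,300,96),r(b,170,250,120)])]))
"
```

```text
width: 0.0012
grip_force: 0.0
```

View pics/m4.png

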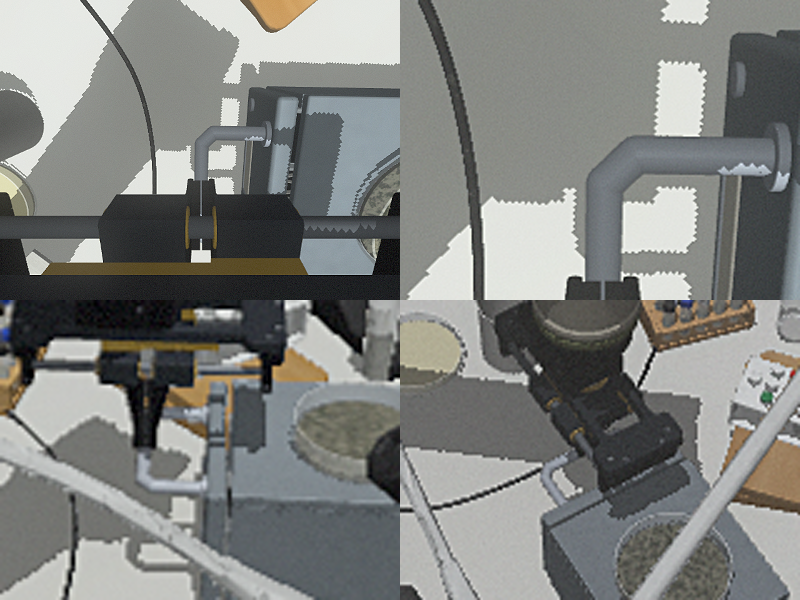

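Run:
```python
from h import *
np.set_printoptions(precision=4,suppress=True)
from bench import read_state
st=read_state();s=fixed("scene");d=fixed("side");W=w("w4")
print(st["ee_pos"],st["width"],st["ft_force"])
for z in (.0753,.0943,.11,.126): 
    P=np.r_[st["ee_pos"][:2],z];print(z,(proj(s,P)-[300,180])*300/96+[0,300],(proj(d,P)-[250,170])*2.5+[400,300], proj(W,P)*.625)
```

```text
[0.5595 0.0785 0.075 ] 0.00046710756002529976 [-0.6302 -0.4507 -0.5597]
0.0753 [140.6029 466.6628] [584.1784 460.0531] [203.2549 178.1417]
0.0943 [141.1438 446.2875] [584.2813 448.9323] [203.5197 188.5022]
0.11 [141.5987 429.1493] [584.3684 439.5128] [203.7808 198.7235]
0.126 [142.07   411.3952] [584.4593 429.691 ] [204.0988 211.1668]
```

The fingers look wrapped on the bar, but the width reads almost 0, so the tips seem to close above it. I'll reopen, go about 15 mm deeper and close again.

```bash
python3 -m crank '0 0 0 0 -0.1;0 0 0 0 -0.1;0 0 0 0 -0.1;0 0 0 0 -0.1;0 0 0 0 -0.1;0 0 0.04 0 -0.1;0 0 0.035 0 -0.1;0 0 0 0 -0.1' 25|sed -n 2,5p; python3 -m crank '0 0 0 0 -1;0 0 0 0 -1;0 0 0 0 -1;0 0 0 0 -1;0 0 0 0 -1;0 0 0 0 -1'
```

```text
ee_pos: [0.5585, 0.0783, 0.0584]
eef_rot: [0.916, 0.401, -0.001, -0.0]
ft_force: [-0.3, 0.5, 0.2]
width: 0.0384
time: 11.8
ee_pos: [0.5596, 0.0786, 0.0601]
eef_rot: [0.916, 0.401, 0.0, 0.0]
ft_force: [0.0, 0.5, 1.0]
width: 0.0085
grip_force: 25.0
```

```bash
python3 -m crank '0 -0.02 0 0 -1;0 -0.05 0 0 -1;0 -0.1 0 0 -1;0 -0.1 0 0 -1;0 -0.1 0 0 -1;0 -0.1 0 0 -1;0 -0.08 0 0 -1;0 -0.05 0 0 -1;0 -0.02 0 0 -1;0 0 0 0 -1'; python3 go.py .5596 .0786 .06 -42.8
```

```text
time: 12.8
ee_pos: [0.4685, 0.1658, 0.0602]
eef_rot: [0.916, 0.402, 0.002, -0.001]
ft_force: [6.0, 9.3, -7.5]
width: 0.0087
grip_force: 25.0
pos [0.4685 0.1658 0.0602] units [-0.013  0.63   0.001] min rows 2.521960498832032 tool-y angle -42.6 tilt 0.23 F [ 6.   9.3 -7.5] w 0.0087 t 12.8
yaw units 0.002240012492352624 rows 0.02346928106073762
```

```bash
python3 -m crank '0.008 -0.015 0 0 -1;0.006 -0.015 0 0 -1;0 -0.01 0 0 -1;0 0 0 0 -1'; python3 go.py .5596 .0786 .06 -42.8
```

```text
time: 13.2
ee_pos: [0.4676, 0.1666, 0.0602]
eef_rot: [0.917, 0.399, 0.002, 0.003]
ft_force: [17.6, -11.1, -9.4]
width: 0.009
grip_force: 25.0
pos [0.4676 0.1666 0.0602] units [-0.009  0.636  0.005] min rows 2.546121627127295 tool-y angle -42.9 tilt 0.38 F [ 17.6 -11.1  -9.4] w 0.009 t 13.2
yaw units -0.001474983637605318 rows 0.015453844864316488
```

At the stop: 20 N outward after 127 mm of travel. Now release gently and rise.

```bash
python3 -m crank '0 0.012 0 0 -1;0 0 0 0 -1;0 0 0 0 -0.45;0 0 0 0 -0.45;0 0 0 0 -0.45;0 0 0 0 -0.45;0 0 -0.05 0 -0.45;0 0 -0.15 0 -0.45;0 0 -0.25 0 -0.45;0 0 -0.25 0 -0.3'; python3 -m crank '0 0 -0.25 0 1;0 0 -0.25 0 1;0 0 -0.1 0 1;0 0 0 0 1;0 0 0 0 1'|head -2; python3 go.py .53 .10 .30 -43.5
```

```text
time: 14.2
ee_pos: [0.4655, 0.1684, 0.2021]
eef_rot: [0.916, 0.401, -0.0, -0.0]
ft_force: [1.3, 0.3, 0.0]
width: 0.0267
grip_force: 0.0
time: 14.7
ee_pos: [0.466, 0.1686, 0.32]
pos [0.466  0.1686 0.32  ] units [-0.035  0.468  0.1  ] min rows 1.9186259294489874 tool-y angle -42.7 tilt 0.02 F [-0.9 -0.2  0.1] w 0.0626 t 14.7
yaw units 0.008479038231520677 rows 0.08883742035353445
```

```bash
python3 - <<'E'
from h import *
d=fixed("side");s=fixed("scene")
print(atz(d,(462,132),.34),atz(d,(325,325),.34),tri((d,(325,325)),(s,(515,182))))
E
python3 -m crank '-0.05 0.1 0.05 0 1;-0.05 0.1 0.05 0 1;-0.05 0.1 0.05 0.01 1;-0.05 0.1 0.05 0 1;0 0 0 0 1;0 0 0 0 1'|head -2
python3 -c "
from h import *
s=snap('w5');print(s['ee_pos'],s['eef_rot'])"
```

```text
[0.80212009 0.21907957 0.34      ] [ 0.65064221 -0.24536597  0.34      ] (array([ 0.65162644, -0.24937194,  0.3395119 ]), [array([-0.1,  2.6]), array([-1.9, -1.4])])
time: 15.3
ee_pos: [0.4971, 0.0842, 0.2789]
[0.49711091 0.08422958 0.27893163] [ 9.19618591e-01  3.92811391e-01 -8.87511770e-04 -2.66496685e-04]
```

View pics/w5.png

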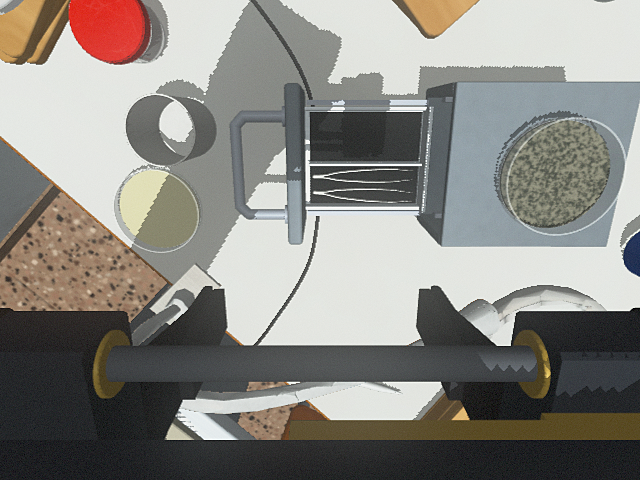

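View w5: the drawer is fully out and the empty dark lane spans about u 310–421, v 111–162. The forceps lane lies below it, the can is at (170,130), the dish at (158,208), and everything stands upright. Next I'll fit the lane edges.

Run:
```python
from h import *
np.set_printoptions(precision=4,suppress=True,linewidth=150)
W=w("w5");g=cv2.cvtColor(cv2.imread("pics/w5.png"),6).astype(int)
for u in (330,370,400): print(u,"v98..:",g[96:118,u].tolist(),"v155..:",g[154:172,u].tolist())
for v in (125,150): print(v,"u298..:",g[v,296:318].tolist(),"u412..:",g[v,412:436].tolist())
u=np.arange(318,415)
for a,b in ((98,108),(155,172),(203,216)):
    vv=[(np.clip(g[a:b,x]-110,0,None)*np.arange(a,b)).sum()/max(1,np.clip(g[a:b,x]-110,0,None).sum()) for x in u]
    p=np.polyfit(u,vv,1);print("line",a,p,p[0]*366+p[1],np.std(vv-np.polyval(p,u)))
    P=[atz(W,(x,np.polyval(p,x)),.035) for x in (318,414)];q=P[1]-P[0];print("angle",np.degrees(np.arctan2(q[1],q[0])))
c=[atz(W,p,.022) for p in [(310,111.5),(421,112),(421,162.5),(310,161.5)]]
print(c,sum(c)/4);print([np.linalg.norm(c[i]-c[i-1]) for i in range(4)])
b=[atz(W,p,.094) for p in [(239,125),(239,205)]];q=b[0]-b[1];print("bar",b,np.degrees(np.arctan2(q[1],q[0])))
P=[atz(W,p,.11) for p in [(455,83),(636,83)]];q=P[1]-P[0];print("cab",np.degrees(np.arctan2(q[1],q[0])))
```

```text
330 v98..: [140, 136, 138, 135, 117, 116, 120, 117, 123, 130, 122, 152, 151, 182, 146, 255, 34, 50, 63, 63, 56, 61] v155..: [62, 57, 59, 62, 57, 52, 52, 100, 112, 126, 255, 255, 71, 51, 63, 62, 64, 65]
370 v98..: [136, 140, 141, 138, 117, 122, 121, 119, 122, 134, 126, 158, 153, 147, 109, 153, 48, 55, 58, 47, 54, 49] v155..: [60, 53, 58, 60, 61, 51, 52, 98, 111, 127, 254, 255, 64, 44, 51, 131, 222, 38]
400 v98..: [141, 135, 135, 141, 227, 215, 216, 220, 216, 142, 137, 248, 245, 242, 186, 255, 39, 57, 68, 62, 64, 62] v155..: [53, 59, 57, 65, 55, 51, 53, 101, 111, 126, 254, 255, 67, 43, 58, 80, 106, 55]
125 u298..: [92, 93, 91, 86, 74, 62, 60, 60, 85, 138, 154, 150, 155, 145, 34, 44, 40, 55, 49, 48, 46, 48] u412..: [65, 61, 62, 59, 63, 65, 66, 59, 56, 89, 119, 93, 92, 93, 92, 84, 122, 179, 153, 142, 84, 90, 95, 98]
150 u298..: [94, 95, 86, 92, 85, 69, 65, 67, 69, 123, 212, 250, 166, 158, 88, 37, 45, 52, 52, 56, 47, 48] u412..: [55, 55, 56, 59, 59, 52, 48, 96, 138, 90, 91, 89, 85, 80, 165, 253, 148, 137, 83, 93, 95, 97, 90, 96]
line 98 [ -0.0032 104.1222] 102.95439198155755 0.21429622592119782
angle -43.613261238470294
line 155 [  0.0055 163.3549] 165.35418142040908 0.7808149004746459
angle -44.092026126078395
line 203 [ -0.0007 210.9052] 210.64194805320585 0.03172415358557771
angle -43.73708127738143
[array([0.5468, 0.1565, 0.022 ]), array([0.6319, 0.0742, 0.022 ]), array([0.598, 0.033, 0.022]), array([0.5101, 0.1188, 0.022 ])] [0.5717 0.0956 0.022 ]
[np.float64(0.05259453824015303), np.float64(0.11833671274597553), np.float64(0.053324765405615565), np.float64(0.12283409758625716)]
bar [array([0.4935, 0.1908, 0.094 ]), array([0.4393, 0.1408, 0.094 ])] 42.62782305858545
cab -43.787225480047795
```

Run:
```python
from h import *
np.set_printoptions(precision=4,suppress=True,linewidth=150)
W=w("w5");d=np.load("pics/w5.npz");M=d["M"];Mi=np.linalg.inv(M);K=d["K"]
for z in (0,-.01,-.02,-.03):
  for x in (-.0095,.0095):
    for y in (-.0435,.0435):
      p=K@(Mi@[x,y,z,1])[:3];print(z,x,y,(p/p[2])[:2])
print("lane",atz(W,(365.2,136.4),.022))
from bench import read_state;print(read_state()["joint_positions"])
```

```text
0 -0.0095 -0.0435 [241.7508 301.5882]
0 -0.0095 0.0435 [408.5725 301.4155]
0 0.0095 -0.0435 [239.4618 267.5948]
0 0.0095 0.0435 [411.0268 267.4241]
-0.01 -0.0095 -0.0435 [237.924 310.599]
-0.01 -0.0095 0.0435 [412.8088 310.4161]
-0.01 0.0095 -0.0435 [235.4068 275.1823]
-0.01 0.0095 0.0435 [415.5117 275.0015]
-0.02 -0.0095 -0.0435 [233.7085 320.5252]
-0.02 -0.0095 0.0435 [417.4755 320.3308]
-0.02 0.0095 -0.0435 [230.927  283.5649]
-0.02 0.0095 0.0435 [420.4665 283.3727]
-0.03 -0.0095 -0.0435 [229.0419 331.5137]
-0.03 -0.0095 0.0435 [422.6414 331.3064]
-0.03 0.0095 -0.0435 [225.9519 292.8743]
-0.03 0.0095 0.0435 [425.969  292.6693]
lane [0.5721 0.0966 0.022 ]
[-0.2302  0.0354 -0.0305  1.638   0.0007  1.4692 -1.0227]
```

```bash
python3 go.py .613 .326 .16 -54.9
```

```text
pos [0.4972 0.0851 0.2795] units [ 1.272 -0.412  0.597] min rows 5.85596010989197 tool-y angle -43.7 tilt 0.06 F [0.1 0.7 0.5] w 0.087 t 15.35
yaw units 0.12489825842469474 rows 1.3085964212133325
```

Useful finding: both the image and the missed bar show the real fingertips about 20–22 mm short of the reported TCP. I'll allow for that. Lane centre is (0.572, 0.097), yaw -43.7°. Now to the rack.

```bash
python3 -m crank '0 0 0 0.0625 1;0 0 0 0.0625 1;0 0 0 0 1'|head -2;python3 go.py .613 .326 .17 -54.9
```

```text
time: 15.65
ee_pos: [0.4973, 0.0857, 0.2801]
pos [0.4973 0.0857 0.2801] units [ 1.164 -0.651  0.551] min rows 5.770379692342788 tool-y angle -54.9 tilt 0.02 F [-1.  -0.1 -0.2] w 0.0869 t 15.65
yaw units -0.00014765111246772575 rows 0.0015469848803370569
```

```bash
python3 -m crank '0.19 -0.11 0.09 0 1;0.19 -0.11 0.09 0 1;0.19 -0.11 0.09 0 1;0.19 -0.11 0.09 0 1;0.19 -0.11 0.09 0 1;0.21 -0.1 0.1 0 1;0 0 0 0 1;0 0 0 0 1'|head -2;python3 - <<'E'
from h import *
s=snap('w6');print(s['ee_pos'],s['width'])
from bench import cams
a=cams.camera('side')['img']
r=cv2.imread('pics/w6.png')[40:400,100:540]
cv2.imwrite('pics/w6c.png',cv2.resize(r,(733,600),interpolation=2))
E
```

```text
time: 16.45
ee_pos: [0.6114, 0.3253, 0.1684]
[0.61135788 0.3252569  0.16835728] 0.0871347240253851
```

View pics/w6c.png

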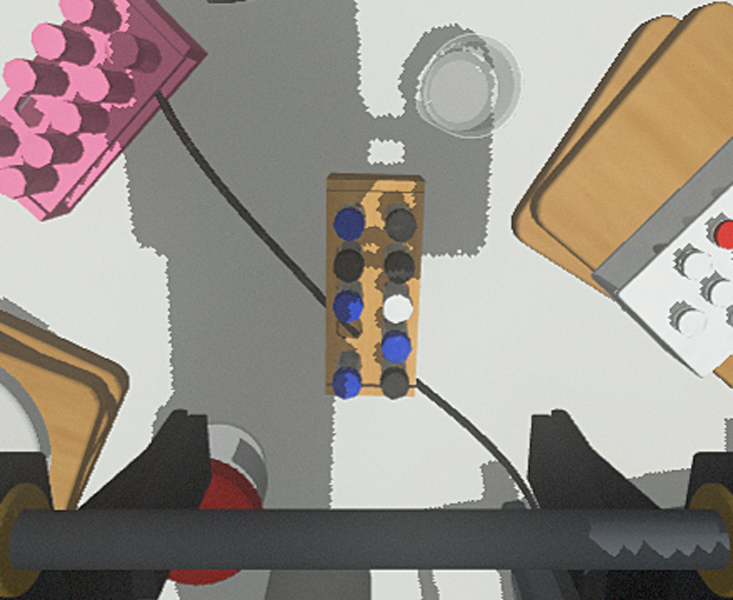

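The crop shows the wooden rack with its far-end top edge at y≈190 (x 329–422) and near edge at y≈395 (x 327–415). The pink rack is well apart at upper left, and the beaker is at (465,85).

```bash
python3 - <<'E'
from h import *
np.set_printoptions(precision=4,suppress=True,linewidth=150)
W=w("w6");f=733/440
c=[atz(W,(100+x/f,40+y/f),.034) for x,y in [(329,190),(422,190),(415,395),(327,395)]]
b=[atz(W,(100+x/f,40+y/f),0.) for x,y in [(328,174),(425,176)]];print("far base mid",sum(b)/2,"far top mid",(c[0]+c[1])/2)
m=sum(c)/4;a=(c[0]+c[1]-c[2]-c[3])/2
print(m,np.linalg.norm(a),np.degrees(np.arctan2(a[1],a[0])),np.linalg.norm(c[0]-c[1]),np.linalg.norm(c[2]-c[3]))
for s in (-1,1):
  e=(c[1]-c[2]) if s>0 else (c[0]-c[3]);print(np.degrees(np.arctan2(e[1],e[0])))
E
python3 go.py .613 .326 .07 -54.9
```

```text
far base mid [0.6595 0.3567 0.    ] far top mid [0.6553 0.3548 0.034 ]
[0.6115 0.325  0.034 ] 0.10598473075958395 34.219689879170176 0.044452982869703984 0.04634608237455888
33.70820313235241
34.73136874602486
pos [0.6127 0.3234 0.1714] units [ 0.008 -0.01   0.507] min rows 2.028098767205567 tool-y angle -54.9 tilt 0.09 F [0.7 0.2 1.1] w 0.0872 t 16.55
yaw units 0.0004302332014415495 rows 0.00450768197086606
```

```bash
python3 -m crank '0.005 -0.008 0.2 0 1;0 0 0.2 0 1;0 0 0.2 0 1;0 0 0.1 0 1;0 0 0.07 0 1;0 0 0.05 0 1;0 0 0.02 0 1;0 0 0 0 1'|sed -n 2,4p; python3 go.py .6125 .3252 0 -54.9
```

```text
ee_pos: [0.6127, 0.3259, 0.0031]
eef_rot: [0.953, 0.302, 0.001, -0.0]
ft_force: [0.0, -0.2, 0.6]
pos [0.6127 0.3259 0.0031] units [-0.003  0.003  0.015] min rows 0.06321205155285162 tool-y angle -54.9 tilt 0.07 F [ 0.  -0.2  0.6] w 0.0869 t 17.35
yaw units -4.184475845300363e-05 rows 0.0004384200536403174
```

```bash
python3 -m crank '0 0 0.015 0 1;0 0 0.01 0 1;0 0 0 0 -1;0 0 0 0 -1;0 0 0 0 -1;0 0 0 0 -1;0 0 0 0 -1;0 0 0 0 -1;0 0 0 0 -1;0 0 0 0 -1' 25; python3 go.py .6125 .3252 0 -54.9
```

```text
time: 18.35
ee_pos: [0.6124, 0.3257, -0.0027]
eef_rot: [0.953, 0.301, 0.0, 0.0]
ft_force: [0.3, -2.0, 0.7]
width: 0.0475
grip_force: 25.0
pos [ 0.6124  0.3257 -0.0027] units [-0.001  0.003 -0.014] min rows 0.05524791196358445 tool-y angle -54.9 tilt 0.02 F [ 0.3 -2.   0.7] w 0.0475 t 18.35
yaw units -9.77191985744715e-05 rows 0.0010238332795928329
```

```bash
python3 -m crank '0 0 -0.04 0 -1;0 0 -0.08 0 -1;0 0 -0.15 0 -1;0 0 -0.2 0 -1;0 0 -0.2 0 -1;0 0 -0.15 0 -1;0 0 -0.05 0 -1;0 0 0 -0.04 -1;0 0 0 -0.08 -1;0 0 0 -0.0922 -1'|tail -4; python3 -m crank '0 0 0 -0.0922 -1;0 0 0 -0.0922 -1;0 0 0 -0.0922 -1;0 0 0 -0.0922 -1;0 0 0 -0.0922 -1;0 0 0 -0.0922 -1;0 0 0 -0.0922 -1;0 0 0 -0.0922 -1;0 0 0 -0.0922 -1;0 0 0 -0.0626 -1'|tail -4; python3 go.py .572 .0968 .17 46.3
```

```text
eef_rot: [0.889, 0.458, -0.001, 0.0]
ft_force: [0.0, 0.2, -3.2]
width: 0.0476
grip_force: 25.0
eef_rot: [0.384, 0.923, -0.001, -0.001]
ft_force: [0.3, -0.4, -3.5]
width: 0.0476
grip_force: 25.0
pos [0.6116 0.3256 0.1702] units [-0.671 -0.947  0.002] min rows 4.644192325360364 tool-y angle 44.9 tilt 0.09 F [ 0.3 -0.4 -3.5] w 0.0476 t 20.35
yaw units -0.016096066637392742 rows 0.1686433058632534
```

```bash
python3 -m crank '-0.04 -0.06 0 -0.016 -1;-0.11 -0.16 0 0 -1;-0.14 -0.2 0 0 -1;-0.14 -0.2 0 0 -1;-0.12 -0.17 0 0 -1;-0.08 -0.1 0 0 -1;-0.03 -0.04 0 0 -1;0 0 0 0 -1;0 0 0 0 -1'|tail -4; python3 go.py .572 .0968 .17 46.3
```

```text
eef_rot: [0.374, 0.927, 0.0, -0.0]
ft_force: [-0.2, 0.3, -2.5]
width: 0.0473
grip_force: 25.0
pos [0.5771 0.1023 0.171 ] units [-0.    -0.037  0.005] min rows 0.15129321275536345 tool-y angle 46.0 tilt 0.06 F [-0.2  0.3 -2.5] w 0.0473 t 21.25
yaw units -0.002787003957605647 rows 0.0292002742938892
```

```bash
python3 -m crank '0 -0.037 0 -0.003 -1;0 0 0 0 -1;0 0 0 0 -1'|sed -n 2p
python3 - <<'E'
from h import *
np.set_printoptions(precision=4,suppress=True,linewidth=170)
snap('w7')
W5,W7=w("w5"),w("w7");g=cv2.cvtColor(cv2.imread("pics/w5.png"),6).astype(int);g7=cv2.cvtColor(cv2.imread("pics/w7.png"),6).astype(int)
print("w5 col294 top",list(zip(range(74,94),g[74:94,294])));print("bot",list(zip(range(234,254),g[234:254,294])))
for uv in ((294,83),(294,243.5)):
    P=atz(W5,uv,.108);p=proj(W7,P);print(P,"pred w7",p)
    r=int(round(p[1]));u=int(round(p[0]))
    for rr in (r-3,r,r+3): print(rr,u-14,g7[rr,max(0,u-14):u+15].tolist())
E
```

```text
ee_pos: [0.5721, 0.0958, 0.1712]
w5 col294 top [(74, np.int64(136)), (75, np.int64(139)), (76, np.int64(138)), (77, np.int64(137)), (78, np.int64(140)), (79, np.int64(138)), (80, np.int64(138)), (81, np.int64(138)), (82, np.int64(139)), (83, np.int64(84)), (84, np.int64(93)), (85, np.int64(98)), (86, np.int64(93)), (87, np.int64(91)), (88, np.int64(97)), (89, np.int64(93)), (90, np.int64(95)), (91, np.int64(93)), (92, np.int64(93)), (93, np.int64(98))]
bot [(234, np.int64(161)), (235, np.int64(162)), (236, np.int64(160)), (237, np.int64(161)), (238, np.int64(163)), (239, np.int64(160)), (240, np.int64(159)), (241, np.int64(165)), (242, np.int64(159)), (243, np.int64(140)), (244, np.int64(164)), (245, np.int64(239)), (246, np.int64(228)), (247, np.int64(229)), (248, np.int64(228)), (249, np.int64(226)), (250, np.int64(229)), (251, np.int64(228)), (252, np.int64(228)), (253, np.int64(229))]
[0.5543 0.1801 0.108 ] pred w7 [400.4272 138.9596]
136 386 [91, 90, 92, 92, 95, 91, 94, 95, 95, 87, 92, 92, 87, 75, 90, 129, 142, 136, 138, 136, 140, 135, 137, 135, 137, 137, 141, 138, 140]
139 386 [93, 91, 89, 91, 89, 94, 88, 92, 94, 89, 93, 93, 85, 73, 96, 145, 136, 137, 138, 141, 136, 136, 137, 137, 140, 137, 137, 138, 137]
142 386 [92, 93, 87, 91, 91, 87, 88, 91, 90, 92, 83, 92, 82, 77, 106, 145, 139, 136, 139, 139, 140, 138, 139, 139, 134, 134, 136, 139, 136]
[0.4538 0.0795 0.108 ] pred w7 [168.1763 133.9392]
131 154 [230, 230, 229, 229, 228, 229, 229, 229, 230, 229, 229, 231, 233, 178, 140, 153, 162, 165, 166, 162, 162, 163, 163, 161, 166, 162, 163, 167, 164]
134 154 [230, 228, 229, 227, 230, 229, 229, 228, 228, 229, 229, 230, 234, 227, 146, 147, 160, 165, 163, 163, 162, 164, 164, 165, 164, 162, 164, 163, 166]
137 154 [230, 228, 229, 229, 228, 229, 229, 229, 230, 229, 228, 230, 232, 229, 175, 143, 156, 164, 163, 158, 161, 164, 159, 159, 165, 162, 164, 164, 169]
```

Run:
```python
from h import *
W7=w("w7");g=cv2.cvtColor(cv2.imread("pics/w7.png"),6).astype(int)
for u in (180,200,230,280,320,360,385): print(u,"v110:",g[110:165,u].tolist())
```

```text
180 v110: [228, 228, 229, 228, 229, 226, 228, 230, 226, 229, 230, 233, 238, 133, 101, 140, 146, 156, 166, 169, 168, 163, 164, 163, 164, 161, 164, 164, 163, 163, 165, 166, 168, 160, 151, 141, 113, 80, 86, 94, 81, 118, 252, 233, 229, 228, 227, 228, 229, 228, 229, 231, 227, 228, 228]
200 v110: [229, 226, 228, 227, 227, 229, 230, 233, 221, 143, 190, 191, 96, 84, 94, 103, 103, 105, 106, 98, 103, 156, 166, 161, 160, 163, 160, 162, 163, 163, 161, 162, 162, 159, 146, 134, 113, 212, 246, 171, 61, 83, 86, 75, 116, 248, 231, 229, 229, 229, 227, 230, 227, 228, 228]
230 v110: [227, 227, 229, 227, 229, 235, 242, 133, 143, 145, 144, 108, 76, 82, 86, 99, 99, 97, 101, 98, 100, 99, 98, 100, 98, 100, 98, 102, 99, 99, 97, 99, 99, 93, 89, 87, 100, 83, 90, 85, 87, 81, 79, 79, 76, 77, 79, 78, 87, 97, 112, 123, 142, 157, 168]
280 v110: [138, 138, 138, 139, 137, 137, 138, 136, 136, 119, 120, 156, 106, 68, 80, 90, 87, 93, 91, 94, 95, 92, 95, 95, 95, 93, 92, 92, 90, 90, 98, 87, 91, 87, 85, 79, 70, 55, 59, 61, 49, 49, 51, 52, 46, 51, 51, 49, 51, 48, 53, 53, 54, 50, 50]
320 v110: [135, 134, 138, 132, 137, 134, 139, 137, 139, 122, 118, 161, 100, 63, 79, 88, 92, 96, 96, 94, 96, 94, 96, 92, 90, 90, 91, 89, 94, 92, 88, 90, 90, 85, 82, 78, 71, 41, 46, 49, 44, 44, 50, 44, 49, 47, 39, 48, 47, 43, 42, 47, 47, 45, 49]
360 v110: [113, 113, 107, 114, 113, 110, 111, 109, 112, 112, 115, 114, 111, 104, 74, 93, 90, 94, 91, 99, 92, 91, 92, 93, 91, 89, 92, 90, 91, 89, 89, 94, 86, 86, 78, 69, 67, 125, 135, 130, 141, 138, 136, 134, 136, 144, 147, 146, 144, 142, 138, 136, 136, 131, 133]
385 v110: [137, 138, 137, 138, 133, 138, 138, 136, 137, 139, 138, 142, 122, 62, 80, 89, 89, 92, 93, 94, 94, 90, 91, 90, 93, 88, 92, 93, 89, 93, 90, 89, 89, 83, 79, 68, 71, 128, 136, 137, 133, 135, 138, 135, 136, 138, 137, 135, 134, 135, 135, 137, 134, 141, 137]
```

Run:
```python
from h import *
np.set_printoptions(precision=4,suppress=True,linewidth=170)
W7=w("w7");im=cv2.imread("pics/w7.png").astype(int);p=np.load("pics/w7.npz")["p"]
ax=np.array([np.cos(np.radians(136.3)),np.sin(np.radians(136.3))])
al=lambda P:(P[:2]-p[:2])@ax
print("panel inner face fwd of TCP",al(atz(W7,(320,147),.108)),"lane est",al(np.array([.5721,.0966])))
for v in range(140,250,5): print(v,"fwd if base",round(al(atz(W7,(321,v),p[2]+.0027)),4),"top",round(al(atz(W7,(321,v),p[2]+.0367)),4))
for u in (310,332): print(u,[(v,im[v,u].tolist()) for v in range(160,240,2)])
```

```text
panel inner face fwd of TCP 0.06639385804079276 lane est 0.000585953216651928
140 fwd if base 0.0745 top 0.0765
145 fwd if base 0.0723 top 0.0747
150 fwd if base 0.0701 top 0.0729
155 fwd if base 0.0678 top 0.0711
160 fwd if base 0.0656 top 0.0693
165 fwd if base 0.0633 top 0.0674
170 fwd if base 0.061 top 0.0655
175 fwd if base 0.0587 top 0.0636
180 fwd if base 0.0564 top 0.0617
185 fwd if base 0.054 top 0.0598
190 fwd if base 0.0517 top 0.0579
195 fwd if base 0.0493 top 0.056
200 fwd if base 0.0469 top 0.054
205 fwd if base 0.0445 top 0.052
210 fwd if base 0.042 top 0.05
215 fwd if base 0.0396 top 0.048
220 fwd if base 0.0371 top 0.046
225 fwd if base 0.0346 top 0.044
230 fwd if base 0.0321 top 0.0419
235 fwd if base 0.0296 top 0.0399
240 fwd if base 0.027 top 0.0378
245 fwd if base 0.0244 top 0.0357
310 [(160, [49, 50, 51]), (162, [38, 45, 43]), (164, [47, 51, 48]), (166, [45, 45, 44]), (168, [41, 43, 48]), (170, [41, 46, 47]), (172, [45, 43, 48]), (174, [60, 86, 104]), (176, [53, 77, 93]), (178, [59, 82, 100]), (180, [59, 82, 97]), (182, [58, 84, 101]), (184, [51, 77, 93]), (186,
[... 806 characters left out ...]
78, [52, 74, 95]), (180, [53, 80, 97]), (182, [50, 75, 91]), (184, [62, 87, 106]), (186, [55, 76, 94]), (188, [68, 108, 131]), (190, [73, 105, 130]), (192, [70, 108, 131]), (194, [69, 108, 131]), (196, [69, 106, 129]), (198, [68, 108, 128]), (200, [63, 88, 106]), (202, [74, 111, 134]), (204, [68, 104, 128]), (206, [74, 105, 131]), (208, [72, 107, 131]), (210, [70, 104, 130]), (212, [71, 106, 131]), (214, [71, 107, 131]), (216, [67, 108, 131]), (218, [75, 109, 133]), (220, [66, 103, 129]), (222, [68, 101, 128]), (224, [74, 109, 132]), (226, [67, 105, 128]), (228, [70, 107, 131]), (230, [69, 106, 131]), (232, [70, 104, 128]), (234, [68, 103, 129]), (236, [70, 107, 130]), (238, [66, 103, 130])]
```

Run:
```python
from h import *
np.set_printoptions(precision=4,suppress=True,linewidth=170)
W5,W7=w("w5"),w("w7");im=cv2.imread("pics/w7.png").astype(int);d=np.load("pics/w7.npz");p=d["p"];A=R.from_quat(d["q"]).as_matrix()
la=A[:2,1];print("tool y",la)
L=lambda P:round(float((P[:2]-p[:2])@la),4)
print("lane",L(np.array([.5721,.0966])),"edges",[L(atz(W5,(365,v),.022)) for v in (111.7,161.2)],"wall tops",[L(atz(W5,(365,v),.035)) for v in (101.5,106.5,111.7,163.5,166,211)])
print("panel ends w7",[L(atz(W7,uv,.108)) for uv in ((168,134),(400.3,139))])
for v in (180,193):
    z=p[2]+(.02 if v==180 else .0367)
    r=im[v,:,2]-im[v,:,0]; ids=np.where(r>28)[0];ids=ids[(ids>220)&(ids<430)];print(v,ids.min(),ids.max(),[L(atz(W7,(u,v),z)) for u in (ids.min()-.5,ids.max()+.5)])
```

```text
tool y [0.6912 0.7227]
lane 0.0006 edges [0.0261, -0.026] wall tops [0.036, 0.0311, 0.026, -0.027, -0.0296, -0.0793]
panel ends w7 [-0.0937, 0.0485]
180 267 378 [-0.0233, 0.0241]
193 263 384 [-0.0227, 0.0242]
```

Everything is aligned within 1 mm laterally. The rack sits about 2 mm too far forward, so I'll shift -0.01 and lower.

```bash
python3 -m crank '-0.01 0 0.05 0 -1;0 0 0.12 0 -1;0 0 0.15 0 -1;0 0 0.14 0 -1;0 0 0.1 0 -1;0 0 0.05 0 -1;0 0 0.03 0 -1;0 0 0 0 -1;0 0 0 0 -1'|sed -n 2,4p; python3 go.py .571 .0965 .0195 46.3
```

```text
ee_pos: [0.5744, 0.094, 0.0441]
eef_rot: [0.373, 0.928, 0.0, 0.001]
ft_force: [0.0, 0.7, -2.5]
pos [0.5744 0.094  0.0441] units [ 0.021 -0.003  0.123] min rows 0.49995132538712084 tool-y angle 46.2 tilt 0.09 F [ 0.   0.7 -2.5] w 0.0475 t 22.5
yaw units -0.0008819217597617365 rows 0.009240158134872677
```

```bash
python3 -m crank '0 0 0.04 0 -1;0 0 0.035 0 -1;0 0 0.02 0 -1;0 0 0.01 0 -1;0 0 0 0 -1'|sed -n 2,6p; python3 go.py .571 .0965 .0195 46.3
```

```text
ee_pos: [0.5735, 0.0938, 0.0219]
eef_rot: [0.373, 0.928, -0.0, -0.0]
ft_force: [-0.4, -0.0, -3.2]
width: 0.0476
grip_force: 25.0
pos [0.5735 0.0938 0.0219] units [0.018 0.001 0.012] min rows 0.08714523563252821 tool-y angle 46.2 tilt 0.03 F [-0.4 -0.  -3.2] w 0.0476 t 23.0
yaw units -0.0008051444418367421 rows 0.008435739204343049
```

```bash
python3 -m crank '0 0 0.01 0 -1;0 0 0.005 0 -1;0 0 0 0 -1;0 0 0 0 -1'|sed -n 2,6p; python3 go.py .571 .0965 .0195 46.3
```

```text
ee_pos: [0.5738, 0.0938, 0.0193]
eef_rot: [0.373, 0.928, 0.0, 0.0]
ft_force: [0.1, -0.2, -1.6]
width: 0.0474
grip_force: 25.0
pos [0.5738 0.0938 0.0193] units [ 0.019  0.    -0.001] min rows 0.07746937216882874 tool-y angle 46.2 tilt 0.02 F [ 0.1 -0.2 -1.6] w 0.0474 t 23.4
yaw units -0.0008286837963630154 rows 0.008682368064338928
```

```bash
python3 -m crank '0 0 0.005 0 -1;0 0 0 0 -1;0 0 0 0 0.6;0 0 0 0 0.6;0 0 0 0 0.6;0 0 0 0 0.6;0 0 0 0 0.6'|sed -n 2,6p; python3 -m crank '0 0 -0.05 0 0.6;0 0 -0.15 0 0.6;0 0 -0.25 0 0.6;0 0 -0.25 0 0.6;0 0 -0.1 0 0.6;0 0 0 0 0.6;0 0 0 0 0.6'|head -2
python3 - <<'E'
from h import *
np.set_printoptions(precision=4,suppress=True,linewidth=170)
snap('w8');W=w("w8");im=cv2.imread("pics/w8.png").astype(int);d=np.load("pics/w8.npz");p=d["p"];A=R.from_quat(d["q"]).as_matrix()
print(p,"pred top-front rack corners",[proj(W,np.r_[np.array([.5736,.0938])+.0593*A[:2,0]+s*.024*A[:2,1],.056]) for s in(-1,1)], "panel inner top",proj(W,np.r_[np.array([.5721,.0958])+.0664*A[:2,0],.108]))
for v in (158,164,170,178,186):
    r=im[v,:,2]-im[v,:,0]; ids=np.where(r>28)[0];ids=ids[(ids>240)&(ids<400)];print(v,ids.min() if len(ids) else 0,ids.max() if len(ids) else 0)
print([(v,im[v,318].tolist()) for v in range(136,190,2)])
E
```

```text
ee_pos: [0.5737, 0.0939, 0.0182]
eef_rot: [0.373, 0.928, 0.0, 0.0]
ft_force: [0.4, 0.6, -0.2]
width: 0.0686
grip_force: 0.0
time: 24.8
ee_pos: [0.5737, 0.0938, 0.1786]
[0.5737 0.0938 0.1786] pred top-front rack corners [array([289.6746, 150.2548]), array([352.3787, 150.1968])] panel inner top [321.745  141.8982]
158 292 351
164 292 352
170 292 352
178 292 351
186 292 351
[(136, [94, 92, 84]), (138, [92, 90, 84]), (140, [82, 81, 76]), (142, [68, 65, 65]), (144, [46, 49, 47]), (146, [47, 44, 40]), (148, [57, 83, 98]), (150, [59, 82, 96]), (152, [70, 109, 135]), (154, [74, 108, 134]), (156, [71, 105, 129]), (158, [61, 89, 104]), (160, [66, 102, 125]), (162, [67, 104, 127]), (164, [66, 102, 126]), (166, [67, 102, 128]), (168, [69, 102, 127]), (170, [67, 103, 126]), (172, [67, 103, 128]), (174, [68, 103, 124]), (176, [71, 107, 135]), (178, [70, 108, 128]), (180, [70, 106, 130]), (182, [73, 104, 131]), (184, [74, 109, 133]), (186, [68, 104, 129]), (188, [69, 105, 129])]
```

The rack sits where predicted, within 1 mm and level. Next: turn the tool 90° and go back to the handle.

```bash
python3 -m crank '0 0 -0.05 0.05 0;0 0 -0.05 0.095 -0.42;0 0 -0.05 0.095 -0.42;0 0 -0.05 0.095 -0.42;0 0 -0.05 0.095 -0.42;0 0 0 0.095 -0.42;0 0 0 0.095 -0.42;0 0 0 0.095 -0.42;0 0 0 0.095 -0.42;0 0 0 0.095 -0.42'|head -2; python3 -m crank '0 0 0 0.09 -0.42;0 0 0 0.005 -0.42;0 0 0 0 -0.42'|tail -2; python3 go.py .4664 .1660 .17 -43.7
```

```text
time: 25.85
ee_pos: [0.5729, 0.0936, 0.2265]
width: 0.0253
grip_force: 0.0
pos [0.5732 0.0938 0.2272] units [-0.106 -0.636  0.287] min rows 2.821669863176155 tool-y angle -43.5 tilt 0.1 F [ 0.2  0.3 -0.5] w 0.0253 t 26.15
yaw units 0.0016898929878558357 rows 0.01770551442456638
```

```bash
python3 -m crank '-0.02 -0.1 0.04 0 -0.42;-0.03 -0.2 0.08 0 -0.42;-0.03 -0.2 0.08 0 -0.42;-0.026 -0.136 0.08 0 -0.42;0 0 0 0 -0.42;0 0 0 0 -0.42;0 0 0 0 -0.42'|head -2; python3 go.py .4664 .1660 .06 -43.7
python3 - <<'E'
from h import *
np.set_printoptions(precision=4,suppress=True,linewidth=170)
snap('w9');W=w("w9");im=cv2.cvtColor(cv2.imread("pics/w9.png"),6).astype(int)
e=np.array([.6898,.724])
for t in (.025,.035):
    P=np.r_[np.array([.4664,.166])+t*e,.094];q=proj(W,P);u,v=q.round().astype(int);print(q,[(x,int(im[v,x])) for x in range(u-24,u+25,2)])
c=proj(W,[.435,.24,.083]);print("can",c)
E
```

```text
time: 26.85
ee_pos: [0.4681, 0.1658, 0.1726]
pos [0.4681 0.1658 0.1726] units [-0.006 -0.007  0.563] min rows 2.251442033744605 tool-y angle -43.8 tilt 0.04 F [ 0.8 -0.4 -0.1] w 0.0256 t 26.85
yaw units -0.0005869362468590427 rows 0.0061495066609212855
[321.9459 205.8898] [(298, 229), (300, 229), (302, 229), (304, 230), (306, 229), (308, 239), (310, 137), (312, 140), (314, 103), (316, 117), (318, 122), (320, 121), (322, 120), (324, 119), (326, 106), (328, 192), (330, 230), (332, 229), (334, 229), (336, 228), (338, 229), (340, 229), (342, 229), (344, 228), (346, 229)]
[321.9069 191.4267] [(298, 231), (300, 229), (302, 229), (304, 228), (306, 219), (308, 129), (310, 140), (312, 142), (314, 95), (316, 109), (318, 119), (320, 124), (322, 116), (324, 116), (326, 108), (328, 91), (330, 205), (332, 233), (334, 228), (336, 230), (338, 229), (340, 229), (342, 229), (344, 230), (346, 228)]
can [217.4101 193.2616]
```

```bash
python3 -m crank '-0.004 -0.015 0.12 0 -0.42;0 0 0.13 0 -0.42;0 0 0.13 0 -0.42;0 0 0.1 0 -0.42;0 0 0.06 0 -0.42;0 0 0.023 0 -0.42;0 0 0 0 -0.42'|sed -n 2,5p;python3 go.py .4664 .1660 .06 -43.7
```

```text
ee_pos: [0.4648, 0.1678, 0.0597]
eef_rot: [0.92, 0.392, -0.0, -0.0]
ft_force: [0.1, 0.3, 0.6]
width: 0.0255
pos [0.4648 0.1678 0.0597] units [-0.001  0.012 -0.002] min rows 0.04938067841922415 tool-y angle -43.8 tilt 0.01 F [0.1 0.3 0.6] w 0.0255 t 27.6
yaw units -0.000990993857384284 rows 0.010382939134410425
```

```bash
python3 -m crank '0 0 0 0 -1;0 0 0 0 -1;0 0 0 0 -1;0 0 0 0 -1;0 0 0 0 -1' 25|tail -5; python3 go.py .4664 .1660 .06 -43.7
```

```text
ee_pos: [0.4673, 0.1662, 0.0607]
eef_rot: [0.92, 0.392, 0.002, 0.001]
ft_force: [10.4, -5.7, -3.8]
width: 0.0091
grip_force: 25.0
pos [0.4673 0.1662 0.0607] units [-0.004 -0.002  0.003] min rows 0.023245368178024292 tool-y angle -43.9 tilt 0.3 F [10.4 -5.7 -3.8] w 0.0091 t 28.1
yaw units -0.0020517595284887747 rows 0.021496898435854454
```

```bash
python3 -m crank '0 0.02 0 0 -1;0 0.04 0 0 -1;0 0.07 0 0 -1;0 0.09 0 0 -1;0 0.09 0 0 -1;0 0.09 0 0 -1;0 0.09 0 0 -1;0 0.07 0 0 -1;0 0.04 0 0 -1;0 0.02 0 0 -1'; python3 -m crank '0 0.015 0 0 -1;0 0 0 0 -1';python3 go.py .4673 .1662 .06 -43.7
```

```text
time: 29.1
ee_pos: [0.5552, 0.0821, 0.0606]
eef_rot: [0.92, 0.392, 0.001, 0.0]
ft_force: [-2.0, 1.2, 6.9]
width: 0.009
grip_force: 25.0
time: 29.3
ee_pos: [0.5573, 0.0801, 0.0606]
eef_rot: [0.92, 0.392, 0.001, 0.0]
ft_force: [1.8, -0.2, 5.9]
width: 0.0091
grip_force: 25.0
pos [0.5573 0.0801 0.0606] units [-0.    -0.623  0.002] min rows 2.4910534237426005 tool-y angle -43.8 tilt 0.12 F [ 1.8 -0.2  5.9] w 0.0091 t 29.3
yaw units -0.0009040123395888283 rows 0.00947160774889343
```

Travel so far is 124.6 mm. Continue to the closed stop.

```bash
python3 -m crank '0 0.015 0 0 -1;0 0.015 0 0 -1;0 0 0 0 -1'|sed -n 2,4p;python3 go.py .4673 .1662 .06 -43.7; python3 -m crank '0 0.012 0 0 -1;0 0.012 0 0 -1;0 0 0 0 -1'|sed -n 2,4p;python3 go.py .4673 .1662 .06 -43.7
```

```text
ee_pos: [0.5612, 0.0763, 0.0606]
eef_rot: [0.92, 0.393, 0.001, 0.0]
ft_force: [-0.7, 0.6, 5.7]
pos [0.5612 0.0763 0.0606] units [-0.    -0.65   0.003] min rows 2.60070187777925 tool-y angle -43.8 tilt 0.09 F [-0.7  0.6  5.7] w 0.0091 t 29.6
yaw units -0.0006746951011595886 rows 0.007068982433569613
ee_pos: [0.5612, 0.0763, 0.0605]
eef_rot: [0.919, 0.394, -0.002, -0.002]
ft_force: [-16.9, 8.5, 18.5]
pos [0.5612 0.0763 0.0605] units [ 0.002 -0.65   0.006] min rows 2.6000240897752276 tool-y angle -43.6 tilt 0.34 F [-16.9   8.5  18.5] w 0.0089 t 29.9
yaw units 0.0011330253249631204 rows 0.011871045313932578
```

The drawer is at its closed stop after 130.0 mm. Relax, open, and rise straight up.

```bash
python3 -m crank '0 -0.012 0 0 -1;0 -0.008 0 0 -1;0 0 0 0 -0.35;0 0 0 0 -0.35;0 0 0 0 -0.35;0 0 0 0 -0.35;0 0 -0.05 0 -0.35;0 0 -0.12 0 -0.35;0 0 -0.2 0 -0.35;0 0 -0.25 0 -0.35'|sed -n 2,5p; python3 -m crank '-0.02 -0.1 -0.1 0 -0.35;-0.02 -0.1 -0.1 0 -0.35;0 -0.1 -0.1 0 -0.35;0 0 0 0 -0.35;0 0 0 0 -0.35'|head -2
python3 - <<'E'
from h import *
np.set_printoptions(precision=4,suppress=True,linewidth=170)
s=snap('w10');W=w("w10");im=cv2.cvtColor(cv2.imread("pics/w10.png"),6).astype(int);print(s["time"],s["ft_force"],s["width"])
e=np.array([.6921,.7218]);n=np.array([-.7218,.6921])
for t in (.02,.03):
    q=proj(W,np.r_[np.array([.5612,.0763])+t*e,.094]);u,v=q.round().astype(int);print("bar",q,[(x,int(im[v,x])) for x in range(u-24,u+25,2) if x<640])
W0=w("wrist0");W1=w("w1")
# gap panel-cabinet: row profile
q=proj(W,np.r_[np.array([.5612,.0763])-.046*n+.03*e,.108]);u,v=q.round().astype(int);print("panel front",q,im[v,u-10:u+40].tolist())
print("can rim pred",[proj(W,[.435+.033*a,.24+.033*b,.083]).round(0) for a,b in((1,0),(-1,0),(0,1),(0,-1))])
E
```

```text
ee_pos: [0.5599, 0.0752, 0.1842]
eef_rot: [0.92, 0.393, -0.001, -0.0]
ft_force: [1.1, -0.2, 0.5]
width: 0.0282
time: 31.4
ee_pos: [0.5125, 0.1111, 0.2442]
31.4 [-0.3069  0.0505 -0.3315] 0.02821111755499667
bar [392.6381 182.2902] [(369, 145), (371, 146), (373, 177), (375, 231), (377, 228), (379, 229), (381, 228), (383, 236), (385, 102), (387, 112), (389, 120), (391, 127), (393, 123), (395, 108), (397, 221), (399, 228), (401, 229), (403, 229), (405, 227), (407, 227), (409, 234), (411, 130), (413, 140), (415, 144), (417, 140)]
bar [393.2767 170.5052] [(369, 146), (371, 144), (373, 143), (375, 236), (377, 229), (379, 228), (381, 229), (383, 232), (385, 180), (387, 111), (389, 120), (391, 126), (393, 120), (395, 118), (397, 171), (399, 229), (401, 227), (403, 227), (405, 228), (407, 228), (409, 231), (411, 235), (413, 136), (415, 139), (417, 139)]
panel front [452.8366 172.7668] [73, 75, 75, 73, 72, 73, 67, 82, 115, 137, 146, 155, 163, 159, 160, 157, 155, 158, 154, 155, 155, 155, 151, 127, 55, 70, 75, 106, 144, 160, 157, 160, 156, 159, 157, 160, 159, 159, 157, 162, 158, 158, 157, 158, 157, 154, 160, 155, 156, 158]
can rim pred [array([181., 141.]), array([133., 194.]), array([126., 140.]), array([186., 195.])]
```

```bash
python3 -c "
from bench import workorder
print(workorder.close_job())"
```

```text
the job is handed in; nothing more can be done
None
```

The job is handed in, though no verdict came back: the can is set aside upright, the rack sits level in the empty lane and the drawer is shut, all by my own measurements, after about 31 s of the 72 s.

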